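# Rebuild the tube carousel on its drive

### The arm

A 6-joint arm with a two-finger parallel gripper is mounted at the origin on the work surface. World frame = base frame: x ahead of the robot, y to its left, z up, the work surface at z = 0. Lengths are in m, angles in rad, forces in N, time in s.
With the tool pointing down it reaches from about 0.35 to 0.925 m from the base axis. Payload 6.4 kg.
Tool frame: the origin (TCP) lies at the very end of the fingers, on their centre line; the grasp point (between the pads) lies 19 mm behind it; z points along the fingers, y is the line along which they close (so a half turn about z gives the same grasp; the last joint's range is limited). The gripper opens to 94 mm and grips with 3 to 60 N. Pads are 16 mm wide; open, the fingers measure 119 mm over their backs; the gripper's body (75 mm by 177 mm) begins 78 mm behind the grasp point.
Start: joints at [1.135, 0.245, 1.558, -0, 1.339, -0.174], TCP at [0.168, 0.628, 0.205] pointing down, gripper open.
Joint ranges: [-3.13, 3.13], [-1.02, 2.26], [0.13, 2.54], [-0.95, 4.09], [0.21, 2.88], [-2.74, 2.74]. Speed limits (rad/s): [2.57, 2.57, 3.14, 3.14, 3.14, 3.14].

### API

Orientations are given as a unit quaternion [w, x, y, z].
In Python, from workcell import ctrl, camera, calibration, finder gives the robot as it stands.
- The arm moves only by the shell command python3 -m crank 'ROWS' [FORCE]. ROWS is a JSON object of lists of equal length, an entry for each row: "rot": the turn, a rotation vector about the tool's x, y, z in degrees, a list of three; "xyz": the shift along the tool's x, y, z in cm, a list of three; "claw": the closure in counts, from 0 (fully open) to 255 (shut). In form: {"rot": [[ax, ay, az], ...], "xyz": [[x, y, z], ...], "claw": [claw, ...]}. A call has 1 to 10 rows; each row is the pose to reach, as a shift and turn from the pose commanded when the call began, along the tool's axes at that moment; what a row does not reach only later rows make up. A row lasts 1/12 s, in which the tool goes at most 41.7 mm and 7.16 degrees, less where a joint would pass 70% of its speed; a pose out of reach is approached as far as the arm can. A call with a gripper value outside its range is refused whole. The fingers move at their own pace and stop on an object; FORCE is the grip in N (left out, the last holds). Time passes only in rows, so rows that repeat a pose let the fingers close. It gives the time, the measured TCP pose, the force, the opening and the grip force at its end, in the units of the state.
- ctrl.observe(): the state, without advancing time (a new reading comes with each control period).
- camera(name): name is "scene" or "side" or "wrist"; returns (picture, depth): 384x512x3 uint8, red, green, blue; 384x512 float32, m along the optical axis (not along the pixel's ray), 0 where there is no reading.
- calibration(name): a dict with "fx", "fy", "cx", "cy" (pixels), "view" (4x4, takes a point from world to camera coordinates); the wrist camera has in their place "hand_eye" (4x4, takes a point from camera to tool coordinates, whose origin is the TCP and whose axes are the flange's). Camera axes: x right, y up, looking along -z (the intrinsics and any distortion apply to the point x, -y, -z); pixel columns grow to the right and rows downward; lengths in m; the calibration is good to about 2 mm. A picture is of the moment at which its call begins: read the wrist's pose just before it. calibration takes no time and is no camera call.
- ctrl.job_done(): hands the job in; it is judged then, once.
Trained networks look in the newest picture that a camera, given by its name, has taken for a name from the list of things; names that differ only in an ending like _2 or _b are one class to them, and where a whole thing is asked for, a point or a joint stands for the part that bears it (a point fixed in the world has none). Each returns a list of dicts, best first, with "score" (0 to 1); they miss things now and then, are a little off and sometimes report something else, mostly with a low value. They report only what shows in the picture. A call takes as long as a camera call. They do not tell look-alikes from the thing itself.
- finder.look_for(thing, camera): "at" ([column, row] in pixels, amid what is visible of it).
- finder.pinpoint(thing, camera): "at" ([column, row] in pixels: a listed point, or the origin of a listed thing).
The state is a dict: "time_s": time; "q": joint angles; "dq": joint speeds; "joint_torque": joint torques, N m; "eef_pos": TCP position; "tool_rot": TCP orientation; "wrist_force": force on the tool from outside, world axes, zero at the start; "torque": the same for the moment, N m; "width": finger opening in m; "grasp_force": force on a finger pad.
Only numpy, scipy, OpenCV 4.12 (cv2) and the standard library are available. Lean on these libraries where they do the work, as an engineer would, in place of code of your own. Each camera call takes 0.05 s, during which the arm holds its last target. There are 200 camera calls.

### The job

Put the tube carousel back together on its drive spindle: first the square plate, turned until it drops fully home over the four drive pins, then the tall sleeve over the plate's hub, and last the cap, knob up, resting flat on the sleeve. Leave the short sleeve and everything else on the bench where it is.

Things in the scene. Friction and masses are not known exactly. Their poses are not given: they have to be found in the camera images.
- drive: Fixed white motor housing, 140 x 140 x 50 mm high; origin: centre of its underside, z up. On its top a round flange of 96 mm diameter carries four upright pins, 8 mm thick, 10 mm tall, 90 degrees apart, 38 mm from the axis. The flange's angle varies and is not reported; a stiff gear holds it (0.8 N m to turn it), so a plate turned on top of the pins does not take them along.
- seat (a point): Centre of the flange's top face, on the spindle axis, 58 mm above the bench; axes as the housing's, z up. The steel spindle, 16 mm in diameter, rises 86 mm above this point, the last 8 mm a cone narrowing to 6 mm.
- plate: Square grey plate, 110 x 110 x 12 mm, 0.3 kg, with a hub block and 17.5 mm bore in its middle. 13 mm pin holes lie 38 mm from the centre on its +x, -x, +y, -y axes; 17 mm tube holes near the corners. Origin: centre of the underside, z up. On the pins it stands 10 mm high until holes and pins line up (every 90 degrees, within about 4), then drops by its own weight unless held tightly.
- hub (a point): Centre of the top of the plate's upright hub block, 45 mm above the plate's underside, axes as the plate's. The hub is 24 mm wide along x, 34 mm along y and stands 33 mm above the plate; the bore runs through it.
- sleeve: Tall plain aluminium tube standing upright, 57 mm outside, 47 mm inside, 58 mm high, about 0.15 kg. It goes over the plate's hub and stands on the plate. Origin: centre of its underside, z along its axis, up.
- cap: Grey plastic cap standing knob up: a disc of 90 mm diameter and 12 mm thickness, with a round knob of 36 mm diameter on it, top 52 mm above the underside. A blind bore of 18 mm diameter, 45 mm deep, opens in the middle of the underside for the spindle. About 0.2 kg. Origin: centre of the underside, z up out of the knob.
- short_sleeve: A spare aluminium tube like the sleeve but only 34 mm high; not to be used. Origin: centre of its underside.
- jar_left: Small amber glass jar with a white lid, 48 mm diameter, 65 mm high. Leave alone. Origin: centre of its underside.
- jar_right: Another such jar. Leave alone. Origin: centre of its underside.
- screwdriver: Screwdriver lying on the bench, 140 mm long. Leave alone.
- reagent: Amber bottle, 60 mm diameter, 95 mm high. Leave alone. Origin: centre of its underside.
- beaker: Glass beaker, 70 mm diameter, 85 mm high. Leave alone. Origin: centre of its underside.
Things that resemble listed ones, but are neither listed nor needed, are in the scene too. Leave any yellow look-alike of the sleeve alone.

How it is judged:
By the outcome, as a careful person would: the job done as asked, in the order asked, and still so for the second after the job is handed in, with the robot touching nothing.
It also fails if it takes over 72 s, if anything falls off the work surface, if the arm or the gripper's body presses on something with over 40 N, if the wrist force passes 120 N, or if a joint passes its speed limit or range.

## Working session

There is one attempt and no reset: what is moved stays moved. The work goes in short steps, Python scripts to look and compute and a shell command to move; the robot and the scene stay as the last step left them, time stands still between calls to the robot, and variables do not carry over. Pictures are saved under pics/ and viewed, at most 10 in all, crops included, and the job is handed in when it is done.

```bash
ls; mkdir -p pics; cat > h.py <<'E'
import numpy as np, cv2
from workcell import ctrl, camera, calibration, finder
from scipy.spatial.transform import Rotation as R
def tool():
    s=ctrl.observe(); q=s["tool_rot"]; T=np.eye(4)
    T[:3,:3]=R.from_quat([q[1],q[2],q[3],q[0]]).as_matrix(); T[:3,3]=s["eef_pos"]; return T
def c2w(name):
    c=calibration(name)
    return c,(tool()@np.array(c["hand_eye"]) if name=="wrist" else np.linalg.inv(np.array(c["view"])))
def cloud(name):
    c,M=c2w(name); p,d=camera(name)
    v,u=np.mgrid[:d.shape[0],:d.shape[1]]
    P=np.stack([(u-c["cx"])/c["fx"]*d,-(v-c["cy"])/c["fy"]*d,-d],-1)
    W=P@M[:3,:3].T+M[:3,3]; W[d==0]=np.nan
    return p,d,W
def onz(name,px,z):
    c,M=c2w(name)
    r=M[:3,:3]@np.array([(px[0]-c["cx"])/c["fx"],-(px[1]-c["cy"])/c["fy"],-1]); o=M[:3,3]
    return o+r*(z-o[2])/r[2]
def save(p,f): cv2.imwrite("pics/"+f,p[:,:,::-1])
E
python3 - <<'E'
from h import *
for n in("scene","side","wrist"):
    print(n,{k:v for k,v in calibration(n).items() if k not in("view",)})
s,d,W=cloud("scene");save(s,"scene.png")
for t in("plate","hub","seat","sleeve","cap","short_sleeve","drive"):
    f=finder.look_for if t in("sleeve","short_sleeve") else finder.pinpoint
    for r in f(t,"scene")[:4]:
        u,v=np.round(r["at"]).astype(int); print(t,r["score"],u,v,W[min(v,383),min(u,511)].round(3))
s,d,W=cloud("side");save(s,"side.png")
for t in("plate","hub","seat","sleeve","cap"):
    f=finder.look_for if t in("sleeve","short_sleeve") else finder.pinpoint
    for r in f(t,"side")[:4]:
        u,v=np.round(r["at"]).astype(int); print(t,r["score"],u,v,W[min(v,383),min(u,511)].round(3))
a=cv2.imread("pics/scene.png");b=cv2.imread("pics/side.png")
E
```

```text
pics
scene {'fx': 444.89628304657106, 'fy': 444.89628304657106, 'cx': 249.17675049758319, 'cy': 184.56471542580405}
side {'fx': 364.81265755115584, 'fy': 364.81265755115584, 'cx': 254.19956429583664, 'cy': 187.62813493602545}
wrist {'fx': 275.85975115668026, 'fy': 275.85975115668026, 'cx': 253.74571882161655, 'cy': 190.8215753950516, 'hand_eye': array([[-7.67586166e-05,  9.73762135e-01,  2.27568229e-01,
         6.54520693e-02],
       [ 9.99999566e-01, -1.36617497e-04,  9.21884088e-04,
         2.91918765e-04],
       [ 9.28785620e-04,  2.27568201e-01, -9.73761702e-01,
        -1.80679446e-01],
       [ 0.00000000e+00,  0.00000000e+00,  0.00000000e+00,
         1.00000000e+00]])}
plate 0.95 148 247 [ 0.661 -0.289  0.016]
plate 0.62 232 170 [ 0.497 -0.015  0.073]
hub 0.68 343 191 [0.628 0.285 0.028]
hub 0.65 142 234 [ 0.636 -0.297  0.043]
hub 0.38 147 246 [ 0.659 -0.291  0.019]
seat 0.61 231 172 [ 0.494 -0.017  0.063]
sleeve 0.85 305 185 [0.598 0.174 0.055]
sleeve 0.67 234 178 [ 0.518 -0.015  0.06 ]
sleeve 0.62 347 184 [0.635 0.288 0.062]
cap 0.79 134 191 [ 0.456 -0.298  0.027]
short_sleeve 0.64 304 149 [0.405 0.255 0.015]
drive 0.85 232 184 [ 0.531 -0.025  0.051]
drive 0.38 149 245 [ 0.656 -0.285  0.017]
plate 0.67 250 140 [ 0.643 -0.282  0.026]
plate 0.38 256 367 [0.487 0.449 0.064]
hub 0.71 250 132 [ 0.647 -0.303  0.044]
seat 0.87 284 203 [0.487 0.002 0.059]
seat 0.16 253 134 [ 0.636 -0.303  0.037]
sleeve 0.75 241 258 [0.581 0.168 0.002]
sleeve 0.55 218 293 [0.618 0.28  0.008]
cap 0.88 310 148 [ 0.433 -0.28   0.023]
cap 0.58 197 205 [ 0.754  0.01  -0.   ]
cap 0.21 187 244 [0.73  0.17  0.035]
```

View pics/scene.png

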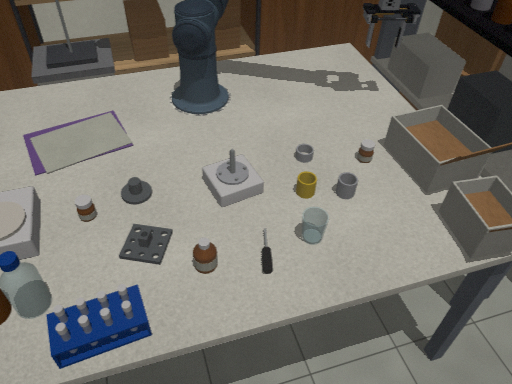

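View pics/side.png

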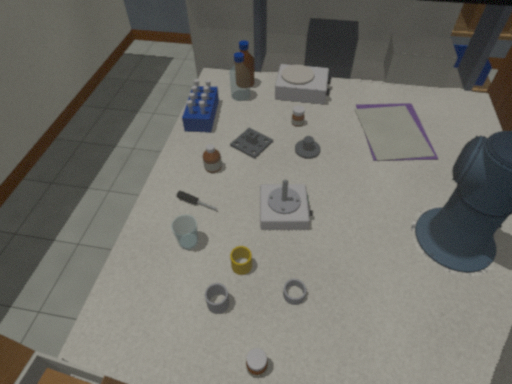

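Candidates for the sleeve, in scene pixels: yellow tube (306,185) is the look-alike, short grey ring (304,153) is the spare, and tall grey tube (347,185) is the one I want. Similar to the plate: drive housing (232,180); plate is at (147,243). The cap (136,190) sits apart from the white balance (10,220).

```bash
cat >> h.py <<'E'
def pts(Ws,c,r,z0,z1):
    P=np.concatenate([W.reshape(-1,3) for W in Ws]); P=P[~np.isnan(P[:,0])]
    return P[(np.hypot(P[:,0]-c[0],P[:,1]-c[1])<r)&(P[:,2]>z0)&(P[:,2]<z1)]
def go(x,y,z,yaw=None):
    "print tool-frame shift cm and turn deg; yaw = world angle of tool y axis"
    T=tool(); d=T[:3,:3].T@(np.array([x,y,z])-T[:3,3])*100
    cur=np.degrees(np.arctan2(T[1,1],T[0,1]))
    s="shift %s  yawnow %.1f tilt %.2f"%(d.round(2),cur,np.degrees(np.arccos(-T[2,2])))
    if yaw is not None:
        t=-(yaw-cur); t=(t+90)%180-90; s+="  rotz %.1f"%t   # z down
    print(s)
E
python3 - <<'E'
from h import *
s,d,A=cloud("scene"); s2,d2,B=cloud("side")
cv2.imwrite("pics/crop.png",cv2.resize(s[130:215,280:375,::-1],None,fx=5,fy=5,interpolation=2))
def rep(n,c,r,z0,z1):
    for nm,W in(("scene",A),("side",B)):
        p=pts([W],c,r,z0,z1)
        if len(p):
            (cx,cy),rad=cv2.minEnclosingCircle(p[:,:2].astype(np.float32))
            print(n,nm,len(p),"med",np.median(p,0).round(3),"circ",round(cx,3),round(cy,3),round(rad,3),"zmax",p[:,2].max().round(3))
rep("hub",(.645,-.295),.05,.038,.055)
rep("plate",(.65,-.295),.1,.008,.016)
rep("spindle",(.49,-.01),.04,.09,.16)
rep("house",(.49,-.01),.13,.045,.054)
rep("sleeve",(.63,.29),.05,.05,.07)
rep("yellow",(.59,.17),.05,.05,.07)
rep("short",(.43,.235),.06,.028,.045)
rep("knob",(.44,-.29),.05,.045,.06)
rep("disc",(.44,-.29),.07,.007,.018)
for W in(A,B):
    p=pts([W],(.65,-.295),.1,.008,.016); print(cv2.minAreaRect(p[:,:2].astype(np.float32)*1000))
print(ctrl.observe()["eef_pos"]); go(.645,-.295,.2)
E
```

```text
hub scene 113 med [ 0.643 -0.291  0.045] circ 0.64 -0.291 0.021 zmax 0.051
hub side 61 med [ 0.639 -0.289  0.044] circ 0.64 -0.29 0.02 zmax 0.049
plate scene 1052 med [ 0.65  -0.29   0.013] circ 0.656 -0.295 0.088 zmax 0.016
plate side 516 med [ 0.637 -0.281  0.012] circ 0.64 -0.293 0.077 zmax 0.016
spindle scene 81 med [ 0.495 -0.014  0.123] circ 0.494 -0.013 0.009 zmax 0.148
spindle side 80 med [ 0.489 -0.008  0.121] circ 0.489 -0.012 0.008 zmax 0.146
house scene 861 med [ 0.519 -0.029  0.051] circ 0.488 -0.012 0.096 zmax 0.054
house side 1074 med [0.485 0.014 0.05 ] circ 0.489 -0.013 0.096 zmax 0.054
sleeve scene 135 med [0.616 0.301 0.058] circ 0.614 0.302 0.03 zmax 0.063
sleeve side 176 med [0.613 0.303 0.058] circ 0.612 0.303 0.029 zmax 0.061
yellow scene 128 med [0.579 0.188 0.058] circ 0.578 0.187 0.03 zmax 0.064
yellow side 130 med [0.58  0.182 0.057] circ 0.576 0.189 0.029 zmax 0.062
short scene 110 med [0.43  0.245 0.034] circ 0.427 0.246 0.031 zmax 0.039
short side 155 med [0.426 0.246 0.034] circ 0.427 0.246 0.029 zmax 0.039
knob scene 104 med [ 0.446 -0.293  0.054] circ 0.443 -0.293 0.019 zmax 0.058
knob side 69 med [ 0.442 -0.289  0.053] circ 0.442 -0.291 0.018 zmax 0.056
disc scene 397 med [ 0.457 -0.292  0.014] circ 0.448 -0.295 0.056 zmax 0.018
disc side 281 med [ 0.441 -0.279  0.012] circ 0.44 -0.293 0.047 zmax 0.018
((660.2860717773438, -301.50177001953125), (111.44412994384766, 161.62733459472656), 63.08565902709961)
((640.8499755859375, -291.2436828613281), (115.56976318359375, 113.41539764404297), 62.35142517089844)
[0.16822591 0.6278689  0.2054669 ]
shift [-69.94 -76.8    0.54]  yawnow 75.0 tilt 0.00
```

View pics/crop.png

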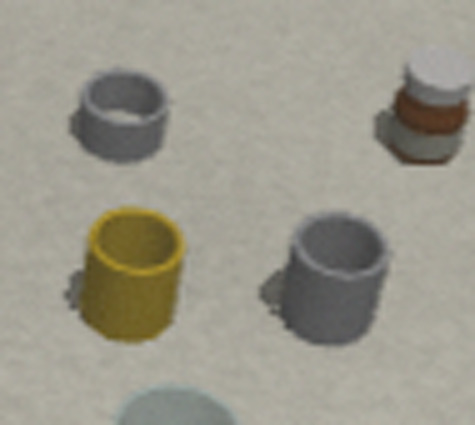

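The crop confirms the choice: tall grey tube at right, yellow look-alike lower left, short spare upper left. Going above the drive first to read the pin angle.

```bash
python3 -m crank '{"rot":[[0,0,0],[0,0,0],[0,0,0],[0,0,0],[0,0,0],[0,0,0],[0,0,0],[0,0,0],[0,0,0],[0,0,0]],"xyz":[[-47.5,-53.5,-3.5],[-47.5,-53.5,-3.5],[-47.5,-53.5,-3.5],[-47.5,-53.5,-3.5],[-47.5,-53.5,-3.5],[-47.5,-53.5,-3.5],[-47.5,-53.5,-3.5],[-47.5,-53.5,-3.5],[-47.5,-53.5,-3.5],[-47.5,-53.5,-3.5]],"claw":[0,0,0,0,0,0,0,0,0,0]}'; python3 -c "
from h import *
go(.488,-.012,.24)"
```

```text
time_s: 1.63
eef_pos: [0.355, 0.254, 0.2263]
tool_rot: [0.001, 0.13, 0.991, 0.0]
wrist_force: [1.5, -0.2, 0.0]
width: 0.0938
grasp_force: 0.0
shift [-19.72 -22.26  -1.37]  yawnow 75.0 tilt 0.07
```

```bash
python3 -m crank '{"rot":[[0,0,0],[0,0,0],[0,0,0],[0,0,0],[0,0,0],[0,0,0],[0,0,0],[0,0,0],[0,0,0]],"xyz":[[-19.7,-22.3,-1.4],[-19.7,-22.3,-1.4],[-19.7,-22.3,-1.4],[-19.7,-22.3,-1.4],[-19.7,-22.3,-1.4],[-19.7,-22.3,-1.4],[-19.7,-22.3,-1.4],[-19.7,-22.3,-1.4],[-19.7,-22.3,-1.4]],"claw":[0,0,0,0,0,0,0,0,0]}'; python3 - <<'E'
from h import *
p,d,W=cloud("wrist"); save(p,"drive.png"); np.savez("drive.npz",p=p,d=d,W=W,T=tool())
q=pts([W],(.488,-.012),.06,.063,.072); q=q[np.hypot(*(q[:,:2]-[.488,-.012]).T)>.028]
print(len(q)); a=np.degrees(np.arctan2(q[:,1]+.012,q[:,0]-.488))
print(np.histogram(a,36,(-180,180))[0])
for s in pts([W],(.488,-.012),.02,.11,.15),: print(np.median(s,0),s[:,2].max())
f=pts([W],(.488,-.012),.12,.045,.053); print(cv2.minAreaRect(f[:,:2].astype(np.float32)*1000))
f=pts([W],(.488,-.012),.06,.056,.0605); print(cv2.minEnclosingCircle(f[:,:2].astype(np.float32)*1000))
print(finder.pinpoint("seat","wrist"),tool()[:3,3])
E
```

```text
time_s: 2.38
eef_pos: [0.4878, -0.0126, 0.2399]
tool_rot: [-0.0, 0.132, 0.991, 0.0]
wrist_force: [-0.1, 0.8, 0.2]
width: 0.0939
grasp_force: 0.0
133
[21  0  0  0  0  0  0  0  5 29  0  0  0  0  0  0  0  9 22  0  0  0  0  0
  0  0 17 18  0  0  0  0  0  0  0 12]
[ 0.48669254 -0.01089655  0.13932916] 0.14650805677705936
((489.74530029296875, -11.802200317382812), (139.81271362304688, 139.82070922851562), 10.23265266418457)
((489.94232177734375, -11.821368217468262), 47.91618728637695)
[{'at': [257.0, 181.5], 'score': 0.6}] [ 0.48674126 -0.01006307  0.23960056]
```

View pics/drive.png

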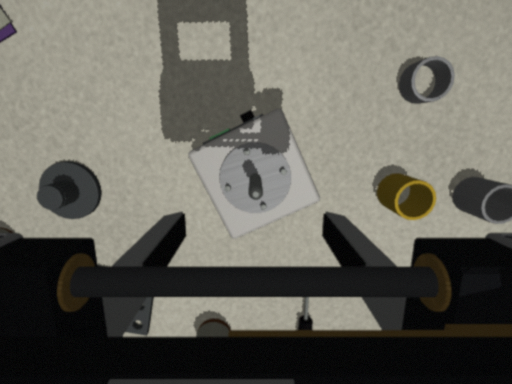

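The wrist view shows the drive at about (255,178) with the four pins ringed around the spindle (tip near 252,170), the cap at (70,190), and the plate hidden behind the gripper body. Next I compute the exact pin angle and go to the plate.

```bash
python3 - <<'E'
from h import *
z=np.load("drive.npz"); W=z["W"]; c=np.array([.4896,-.0118])
q=pts([W],c,.06,.0645,.072); q=q[np.hypot(*(q[:,:2]-c).T)>.028]
a=np.degrees(np.arctan2(*(q[:,:2]-c).T[::-1])); C=[]
for k in(-180,-90,0,90):
    m=abs((a-k+180)%360-180)<30; C.append(np.median(q[m,:2],0)); print(k,m.sum(),C[-1],np.hypot(*(C[-1]-c)),np.degrees(np.arctan2(*(C[-1]-c)[::-1])))
print("mean",np.mean(C,0), np.degrees(np.arctan2(*(C[2]-C[0])[::-1])),np.degrees(np.arctan2(*(C[3]-C[1])[::-1])))
for i in range(3): print(ctrl.observe()["eef_pos"],ctrl.observe()["time_s"]); camera("wrist")
go(.64,-.29,.2,62)
E
```

```text
-180 32 [ 0.45176193 -0.0127446 ] 0.037849859188771096 -178.5699454680082
-90 32 [ 0.49048812 -0.04946608] 0.03767654931561065 -88.64928512263177
0 29 [ 0.52689523 -0.01057716] 0.037315273895324755 1.8779547119977724
90 32 [0.48820235 0.02566996] 0.03749601492827706 92.13617901564946
mean [ 0.48933691 -0.01177947] 1.652411848466366 91.74250374662437
[ 0.48674126 -0.01006307  0.23960056] 2.4833
[ 0.48659224 -0.00947901  0.23961494] 2.5333
[ 0.48654962 -0.00925697  0.23964737] 2.5833
shift [-22.03 -23.21   3.97]  yawnow 75.1 tilt 0.01  rotz 13.1
```

```bash
python3 -m crank '{"rot":[[0,0,13],[0,0,13],[0,0,13],[0,0,13],[0,0,13],[0,0,13],[0,0,13],[0,0,13],[0,0,13],[0,0,13]],"xyz":[[-22,-23.2,2],[-22,-23.2,2],[-22,-23.2,2],[-22,-23.2,2],[-22,-23.2,2],[-22,-23.2,2],[-22,-23.2,2],[-22,-23.2,2],[-22,-23.2,2],[-22,-23.2,2]],"claw":[0,0,0,0,0,0,0,0,0,0]}'; python3 - <<'E'
from h import *
camera("wrist");camera("wrist");camera("wrist")
p,d,W=cloud("wrist"); save(p,"plate.png")
h=pts([W],(.64,-.29),.05,.041,.05); print("hub",len(h),cv2.minAreaRect(h[:,:2].astype(np.float32)*1000))
f=pts([W],(.64,-.29),.09,.006,.018); print(len(f),cv2.minAreaRect(f[:,:2].astype(np.float32)*1000))
print(tool()[:3,3]); 
for r in finder.pinpoint("hub","wrist")[:2]: print(r,onz("wrist",r["at"],.045))
go(.64,-.29,.016,62)
E
```

```text
time_s: 3.47
eef_pos: [0.6399, -0.2911, 0.2189]
tool_rot: [-0.001, 0.242, 0.97, 0.0]
wrist_force: [-0.6, 1.0, 0.8]
width: 0.0941
grasp_force: 0.0
hub 356 ((640.1476440429688, -291.135498046875), (23.690046310424805, 33.40336608886719), 62.54206085205078)
4796 ((640.646728515625, -291.3865661621094), (110.32389068603516, 110.18447875976562), 63.21261978149414)
[ 0.63963701 -0.28978762  0.22040589]
{'at': [253.4, 172.6], 'score': 0.68} [ 0.63361151 -0.28738102  0.045     ]
{'at': [365.1, 193.3], 'score': 0.36} [ 0.72759355 -0.16925725  0.045     ]
shift [-2.000e-02  2.000e-02  2.045e+01]  yawnow 62.1 tilt 0.03  rotz 0.1
```

View pics/plate.png

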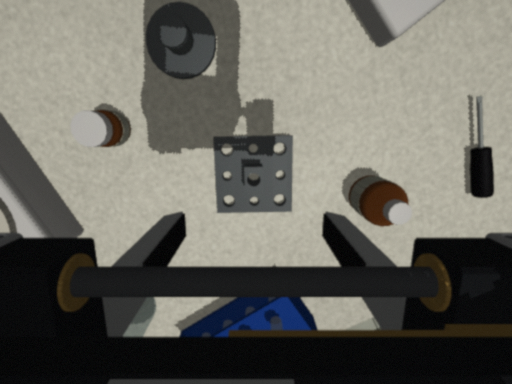

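The plate is square in the view at (253,174), with the hub's narrow side along the closing line and jar, bottle and rack clear. Descend, grip, lift.

```bash
python3 -m crank '{"rot":[[0,0,-0.6],[0,0,-0.6],[0,0,-0.6],[0,0,-0.6],[0,0,-0.6],[0,0,-0.6],[0,0,-0.6],[0,0,-0.6],[0,0,-0.6]],"xyz":[[-0.1,-0.1,4],[-0.1,-0.1,8],[-0.1,-0.1,12],[-0.1,-0.1,16],[-0.1,-0.1,19],[-0.1,-0.1,20.4],[-0.1,-0.1,20.4],[-0.1,-0.1,20.4],[-0.1,-0.1,20.4]],"claw":[0,0,0,60,90,120,120,120,120]}' 40 &&  python3 -m crank '{"rot":[[0,0,0],[0,0,0],[0,0,0],[0,0,0],[0,0,0],[0,0,0],[0,0,0],[0,0,0]],"xyz":[[0,0,0],[0,0,0],[0,0,0],[0,0,0],[0,0,0],[0,0,0],[0,0,-1],[0,0,-3]],"claw":[255,255,255,255,255,255,255,255]}' 40; python3 - <<'E'
from h import *
go(.4894,-.0118,.20,91.7)
E
```

```text
time_s: 4.47
eef_pos: [0.641, -0.2932, 0.0176]
tool_rot: [0.001, 0.237, 0.972, -0.0]
wrist_force: [1.0, -0.1, -1.2]
width: 0.0572
grasp_force: 0.0
time_s: 5.13
eef_pos: [0.6371, -0.2915, 0.0422]
tool_rot: [-0.004, 0.237, 0.972, 0.001]
wrist_force: [-0.9, -0.1, -4.0]
width: 0.0239
grasp_force: 40.0
shift [ 26.11  18.04 -15.56]  yawnow 62.6 tilt 0.47  rotz -29.1
```

```bash
python3 -m crank '{"rot":[[0,0,0],[0,0,0],[0,0,-7],[0,0,-14],[0,0,-21],[0,0,-29],[0,0,-29],[0,0,-29],[0,0,-29],[0,0,-29]],"xyz":[[0,0,-4],[0,0,-8],[3,2,-12],[6,4,-15.5],[9,6.2,-15.5],[12,8.3,-15.5],[15,10.4,-15.5],[18,12.4,-15.5],[21,14.5,-15.5],[24,16.6,-15.5]],"claw":[255,255,255,255,255,255,255,255,255,255]}' 40; python3 - <<'E'
from h import *
for i in range(4): camera("side")
go(.4894,-.0118,.20,91.7)
E
```

```text
time_s: 5.97
eef_pos: [0.5015, -0.0339, 0.2005]
tool_rot: [-0.001, -0.014, 1.0, -0.0]
wrist_force: [1.2, -0.1, -2.2]
width: 0.0238
grasp_force: 40.0
shift [1.26 2.33 0.08]  yawnow 91.7 tilt 0.05  rotz -0.0
```

```bash
python3 -m crank '{"rot":[[0,0,0],[0,0,0],[0,0,0],[0,0,0],[0,0,0]],"xyz":[[0.7,1.2,0],[1.26,2.33,0],[1.26,2.33,0],[1.26,2.33,0],[1.26,2.33,0]],"claw":[255,255,255,255,255]}' 40; python3 - <<'E'
from h import *
camera("wrist");camera("wrist")
p,d,W=cloud("wrist"); save(p,"held.png"); T=tool(); print(T[:3,3])
f=pts([W],T[:2,3],.1,.19,.203); r=cv2.minAreaRect(f[:,:2].astype(np.float32)*1000); print("plate top",len(f),r,np.median(f[:,2]))
# plate in tool axes
q=(f-T[:3,3])@T[:3,:3]; print("tool-axes extents",q.min(0),q.max(0))
s,d,B=cloud("side"); sp=pts([B],(.489,-.012),.02,.09,.15); print("spindle side",cv2.minEnclosingCircle(sp[:,:2].astype(np.float32)*1000),sp[:,2].max())
go(.4894,-.0118,.20,91.7)
E
```

```text
time_s: 6.58
eef_pos: [0.4902, -0.0125, 0.2008]
tool_rot: [0.0, -0.014, 1.0, -0.0]
wrist_force: [0.0, 0.0, -3.3]
width: 0.0241
grasp_force: 40.0
[ 0.49028549 -0.01265938  0.2008202 ]
plate top 11605 ((479.3217468261719, -13.093971252441406), (88.40013885498047, 110.8207015991211), 1.689961552619934) 0.19806774743473676
tool-axes extents [-0.03326029 -0.05560685 -0.00215213] [0.05527839 0.05525056 0.01080118]
spindle side ((489.8396911621094, -10.131843566894531), 7.814098834991455) 0.13081085337842568
shift [0.08 0.09 0.08]  yawnow 91.6 tilt 0.00  rotz -0.1
```

View pics/held.png

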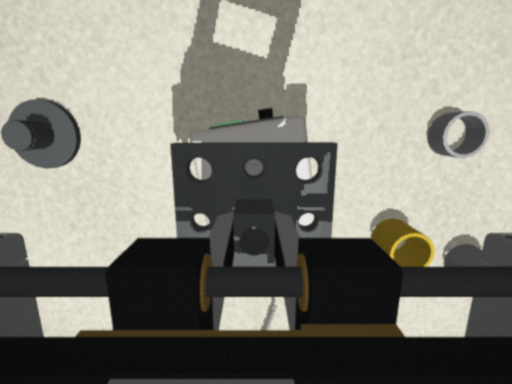

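The held plate's hub is at (254,240) under the gripper, centred on the TCP within 0.3 mm and square to 1.7°. The drive is hidden below it. Lower it in stages.

```bash
python3 -m crank '{"rot":[[0,0,0],[0,0,0],[0,0,0],[0,0,0],[0,0,0],[0,0,0],[0,0,0],[0,0,0]],"xyz":[[0.08,0.09,1.5],[0.08,0.09,3],[0.08,0.09,4],[0.08,0.09,4.5],[0.08,0.09,5],[0.08,0.09,5.5],[0.08,0.09,6],[0.08,0.09,6]],"claw":[255,255,255,255,255,255,255,255]}' 40; python3 - <<'E'
from h import *
print(ctrl.observe()["torque"]); go(.4894,-.0118,.073,91.7)
E
```

```text
time_s: 7.45
eef_pos: [0.4895, -0.0114, 0.1403]
tool_rot: [0.0, -0.014, 1.0, -0.0]
wrist_force: [1.9, -0.3, -3.7]
width: 0.0243
grasp_force: 40.0
[-0.0115966  -0.27394486 -0.01955891]
shift [ 0.01 -0.04  6.73]  yawnow 91.6 tilt 0.03  rotz -0.1
```

```bash
python3 -m crank '{"rot":[[0,0,0],[0,0,0],[0,0,0],[0,0,0],[0,0,0],[0,0,0],[0,0,0],[0,0,0]],"xyz":[[0,0,1],[0,0,2],[0,0,3],[0,0,4],[0,0,4.8],[0,0,5.3],[0,0,5.4],[0,0,5.4]],"claw":[255,255,255,255,255,255,255,255]}' 40 && python3 -m crank '{"rot":[[0,0,0],[0,0,0],[0,0,0],[0,0,0],[0,0,0]],"xyz":[[0,0,0.2],[0,0,0.4],[0,0,0.6],[0,0,0.6],[0,0,0.6]],"claw":[255,255,255,255,255]}' 40; python3 - <<'E'
from h import *
print(ctrl.observe()["torque"]); go(.4894,-.0118,.073,91.7)
E
```

```text
time_s: 8.12
eef_pos: [0.4895, -0.0114, 0.0864]
tool_rot: [0.0, -0.014, 1.0, 0.0]
wrist_force: [4.4, -1.0, -6.2]
width: 0.0238
grasp_force: 40.0
time_s: 8.53
eef_pos: [0.4895, -0.0114, 0.0808]
tool_rot: [0.0, -0.014, 1.0, -0.0]
wrist_force: [4.3, 0.1, -4.8]
width: 0.0237
grasp_force: 40.0
[-0.02942774 -0.75791463 -0.00977759]
shift [ 0.01 -0.04  0.78]  yawnow 91.6 tilt 0.05  rotz -0.1
```

No resistance with the underside already below the pin tops, so the pins are in the holes. Down the rest and release.

```bash
python3 -m crank '{"rot":[[0,0,0],[0,0,0],[0,0,0],[0,0,0],[0,0,0],[0,0,0],[0,0,0],[0,0,0]],"xyz":[[0,0,0.3],[0,0,0.6],[0,0,0.7],[0,0,0.7],[0,0,0.7],[0,0,0.7],[0,0,0.7],[0,0,0.7]],"claw":[255,255,255,255,0,0,0,0]}' 40 && python3 -m crank '{"rot":[[0,0,0],[0,0,0],[0,0,0],[0,0,0],[0,0,0]],"xyz":[[0,0,-4],[0,0,-8],[0,0,-12],[0,0,-14],[0,0,-14]],"claw":[0,0,0,0,0]}' 40; python3 - <<'E'
from h import *
for i in range(2): camera("wrist")
p,d,W=cloud("wrist"); save(p,"seated.png")
h=pts([W],(.489,-.012),.05,.096,.112); h=h[np.hypot(h[:,0]-.489,h[:,1]+.012)>.009]; print("hub top",np.percentile(h[:,2],[10,50,90]),cv2.minAreaRect(h[:,:2].astype(np.float32)*1000))
f=pts([W],(.489,-.012),.085,.06,.09); print("plate top",np.percentile(f[:,2],[2,10,50,90,98]),cv2.minAreaRect(f[:,:2].astype(np.float32)*1000))
go(.613,.302,.16)
E
```

```text
time_s: 9.2
eef_pos: [0.4887, -0.0113, 0.0735]
tool_rot: [-0.001, -0.014, 1.0, 0.0]
wrist_force: [-0.1, 0.7, 0.2]
width: 0.0468
grasp_force: 0.0
time_s: 9.62
eef_pos: [0.4922, -0.0121, 0.2198]
tool_rot: [0.005, -0.014, 1.0, -0.001]
wrist_force: [1.1, -0.2, 1.3]
width: 0.0799
grasp_force: 0.0
hub top [0.10304476 0.10426195 0.10519216] ((488.8547668457031, -11.69786548614502), (33.62302017211914, 22.96824836730957), 1.471234679222107)
plate top [0.06584458 0.07011773 0.07125274 0.07223775 0.07291061] ((489.5313415527344, -11.87503433227539), (109.89757537841797, 110.21002197265625), 1.7229100465774536)
shift [-13.34  30.95   5.23]  yawnow 91.6 tilt 0.13
```

View pics/seated.png

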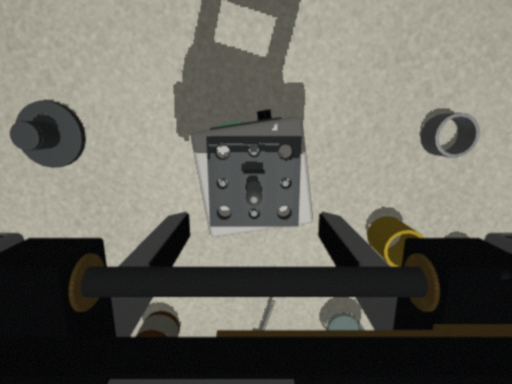

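The plate lies square on the housing at (254,180): its top at 0.071 and hub at 0.104 m are the home heights (on the pins they would be 10 mm higher). On to the tall sleeve.

```bash
python3 -m crank '{"rot":[[0,0,0],[0,0,0],[0,0,0],[0,0,0],[0,0,0],[0,0,0],[0,0,0],[0,0,0],[0,0,0],[0,0,0]],"xyz":[[-1.6,3.8,0],[-3.2,7.5,0],[-4.9,11.3,0],[-6.5,15,0],[-8.1,18.8,0.5],[-9.7,22.5,1],[-11.3,26.2,2],[-12.6,29.2,3],[-13.3,30.9,3],[-13.3,30.9,3]],"claw":[0,0,0,0,0,0,0,0,0,0]}' 40; python3 - <<'E'
from h import *
for i in range(3): camera("wrist")
p,d,W=cloud("wrist")
h=pts([W],(.613,.302),.045,.052,.064); c=cv2.minEnclosingCircle(h[:,:2].astype(np.float32)*1000); print(c,np.median(h[:,2]),p[200,256])
go(c[0][0]/1000,c[0][1]/1000,.02)
E
```

```text
time_s: 10.6
eef_pos: [0.6119, 0.3038, 0.1789]
tool_rot: [-0.003, -0.016, 1.0, -0.001]
wrist_force: [-0.7, 0.1, -0.2]
width: 0.094
grasp_force: 0.0
((612.3636474609375, 303.375), 28.33614730834961) 0.0589077065073117 [46 46 46]
shift [1.000e-02 3.500e-01 1.626e+01]  yawnow 91.5 tilt 0.13
```

```bash
python3 -m crank '{"rot":[[0,0,0],[0,0,0],[0,0,0],[0,0,0],[0,0,0],[0,0,0],[0,0,0]],"xyz":[[0,0.35,3],[0,0.35,6.5],[0,0.35,10],[0,0.35,13],[0,0.35,15.5],[0,0.35,16.2],[0,0.35,16.2]],"claw":[0,0,0,0,0,0,0]}' 30 && python3 -m crank '{"rot":[[0,0,0],[0,0,0],[0,0,0],[0,0,0],[0,0,0],[0,0,0],[0,0,-0],[0,0,0]],"xyz":[[0,0,0],[0,0,0],[0,0,0],[0,0,0],[0,0,0],[0,0,0],[0,0,-1],[0,0,-3]],"claw":[255,255,255,255,255,255,255,255]}' 30; python3 - <<'E'
from h import *
camera("side");camera("side");go(.4892,-.0118,.21,91.6)
E
```

```text
time_s: 11.38
eef_pos: [0.6116, 0.303, 0.0195]
tool_rot: [-0.002, -0.013, 1.0, -0.001]
wrist_force: [0.8, -0.3, 0.5]
width: 0.0941
grasp_force: 0.0
time_s: 12.05
eef_pos: [0.611, 0.304, 0.0493]
tool_rot: [-0.003, -0.014, 1.0, -0.001]
wrist_force: [-0.6, -0.3, -1.6]
width: 0.0572
grasp_force: 30.0
shift [ 13.45 -31.34 -15.58]  yawnow 91.6 tilt 0.35  rotz 0.0
```

```bash
python3 -m crank '{"rot":[[0,0,0],[0,0,0],[0,0,0],[0,0,0],[0,0,0],[0,0,0],[0,0,0],[0,0,0],[0,0,0],[0,0,0]],"xyz":[[0,0,-4],[0,0,-8],[1,-2.5,-11.5],[2.5,-5.8,-14],[4.1,-9.5,-15.5],[5.7,-13.3,-15.5],[7.3,-17,-15.5],[8.9,-20.8,-15.5],[10.5,-24.5,-15.5],[12,-28,-15.5]],"claw":[255,255,255,255,255,255,255,255,255,255]}' 30; python3 - <<'E'
from h import *
for i in range(3): camera("wrist")
p,d,W=cloud("wrist"); T=tool()
h=pts([W],T[:2,3],.05,T[2,3]+.03,T[2,3]+.045); print(T[:3,3],len(h)); q=(h-T[:3,3])@T[:3,:3]; print(q.min(0),q.max(0))
go(.4892,-.0118,.20,91.6); print(T[:3,2])
E
```

```text
time_s: 12.98
eef_pos: [0.5, 0.02, 0.2064]
tool_rot: [-0.0, -0.014, 1.0, -0.0]
wrist_force: [-0.3, -1.2, -1.5]
width: 0.0574
grasp_force: 30.0
[0.50111159 0.02087085 0.20660961] 2710
[-0.01468817 -0.04224966 -0.04498263] [ 0.03010821  0.03960406 -0.03002038]
shift [ 1.27 -3.24  0.66]  yawnow 91.5 tilt 0.03  rotz -0.1
[ 1.59886034e-04  4.63594869e-04 -9.99999880e-01]
```

```bash
python3 -m crank '{"rot":[[0,0,0],[0,0,0],[0,0,0],[0,0,0],[0,0,0],[0,0,0]],"xyz":[[0.6,-1.6,0],[1.27,-3.24,0],[1.27,-3.24,0],[1.27,-3.24,0],[1.27,-3.24,0],[1.27,-3.24,0]],"claw":[255,255,255,255,255,255]}' 30; python3 - <<'E'
from h import *
T=tool(); p,d,W=cloud("wrist"); save(p,"sleeve.png"); h=pts([W],T[:2,3],.036,T[2,3]+.034,T[2,3]+.041); q=(h-T[:3,3])@T[:3,:3]; q=q[abs(q[:,1])<.024]
print(len(q),q.min(0),q.max(0)); 
ring=q[q[:,0]>0]; A=np.c_[2*ring[:,:2],np.ones(len(ring))]; s=np.linalg.lstsq(A,(ring[:,:2]**2).sum(1),rcond=None)[0]; print("ring fit",s[:2],np.sqrt(s[2]+s[0]**2+s[1]**2))
go(.4892,-.0118,.147,91.6); print(T[:3,3])
E
```

```text
time_s: 13.68
eef_pos: [0.4899, -0.0101, 0.2067]
tool_rot: [-0.0, -0.015, 1.0, 0.0]
wrist_force: [0.0, -1.1, -2.3]
width: 0.0574
grasp_force: 30.0
1273 [-0.01321597 -0.02399887 -0.03862018] [ 0.02940846  0.02399706 -0.03399197]
ring fit [ 4.30943944e-03 -2.62620510e-05] 0.023602538070852386
shift [ 0.07 -0.15  5.97]  yawnow 91.7 tilt 0.02  rotz 0.1
[ 0.48990212 -0.01012014  0.20670835]
```

View pics/sleeve.png

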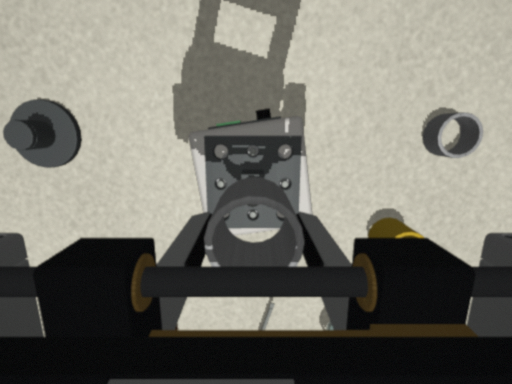

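The sleeve is held upright at (254,235) and centred to about 0.5 mm, and the plate below it is at (253,165). Lower it.

```bash
python3 -m crank '{"rot":[[0,0,0],[0,0,0],[0,0,0],[0,0,0],[0,0,0],[0,0,0],[0,0,0],[0,0,0],[0,0,0]],"xyz":[[0.04,-0.15,1.5],[0.04,-0.15,3.5],[0.04,-0.15,5.5],[0.04,-0.15,7],[0.04,-0.15,7.8],[0.04,-0.15,8.4],[0.04,-0.15,9],[0.04,-0.15,9.5],[0.04,-0.15,9.5]],"claw":[255,255,255,255,255,255,255,255,255]}' 30; python3 - <<'E'
from h import *
go(.4892,-.0118,.0895,91.6)
E
```

```text
time_s: 14.48
eef_pos: [0.489, -0.0126, 0.1114]
tool_rot: [-0.0, -0.014, 1.0, 0.0]
wrist_force: [-0.6, 0.1, -1.4]
width: 0.0572
grasp_force: 30.0
shift [-0.02  0.08  2.19]  yawnow 91.6 tilt 0.04  rotz 0.0
```

Over the hub with no contact. Finish and release.

```bash
python3 -m crank '{"rot":[[0,0,0],[0,0,0],[0,0,0],[0,0,0],[0,0,0],[0,0,0],[0,0,0],[0,0,0],[0,0,0],[0,0,0]],"xyz":[[0,0.05,0.7],[0,0.05,1.4],[0,0.05,1.9],[0,0.05,2.1],[0,0.05,2.1],[0,0.05,2.1],[0,0.05,2.1],[0,0.05,2.1],[0,0.05,2.1],[0,0.05,2.1]],"claw":[255,255,255,255,255,255,100,0,0,0]}' 30 && python3 -m crank '{"rot":[[0,0,0],[0,0,0],[0,0,0],[0,0,0],[0,0,0],[0,0,0]],"xyz":[[0,0,-2],[0,0,-5],[0,0,-9],[0,0,-12],[0,0,-12],[0,0,-12]],"claw":[0,0,0,0,0,0]}' 30; python3 - <<'E'
from h import *
camera("wrist"); camera("wrist")
p,d,W=cloud("wrist")
h=pts([W],(.489,-.012),.04,.12,.136); h=h[np.hypot(h[:,0]-.489,h[:,1]+.012)>.018]; print(np.percentile(h[:,2],[10,50,90]),cv2.minEnclosingCircle(h[:,:2].astype(np.float32)*1000))
f=pts([W],(.489,-.012),.085,.06,.085); print(np.median(f[:,2]),cv2.minAreaRect(f[:,:2].astype(np.float32)*1000))
k=pts([W],(.442,-.292),.03,.045,.06); print("knob",len(k),cv2.minEnclosingCircle(k[:,:2].astype(np.float32)*1000) if len(k) else 0)
go(.442,-.292,.17)
E
```

```text
time_s: 15.32
eef_pos: [0.4893, -0.0123, 0.0907]
tool_rot: [0.0, -0.014, 1.0, -0.0]
wrist_force: [-0.2, 0.2, -0.3]
width: 0.0739
grasp_force: 0.0
time_s: 15.82
eef_pos: [0.4904, -0.0126, 0.2126]
tool_rot: [0.002, -0.014, 1.0, -0.001]
wrist_force: [0.2, 0.8, -0.1]
width: 0.0942
grasp_force: 0.0
[0.1244024  0.12885511 0.12999183] ((487.6912841796875, -12.468448638916016), 28.367341995239258)
0.0712647802854201 ((489.338134765625, -11.763351440429688), (109.9814682006836, 110.31306457519531), 1.6129961013793945)
knob 822 ((442.1964416503906, -292.3348388671875), 18.422103881835938)
shift [  5.37 -27.86   3.86]  yawnow 91.6 tilt 0.20
```

Sleeve top 0.129 m and plate level at 0.071 m, so it stands home. Now the cap.

```bash
python3 -m crank '{"rot":[[0,0,0],[0,0,0],[0,0,0],[0,0,0],[0,0,0],[0,0,0],[0,0,0],[0,0,0],[0,0,0],[0,0,0]],"xyz":[[0.8,-3.9,0],[1.6,-7.8,0],[2.4,-11.7,0],[3,-15.6,0],[3.8,-19.5,1],[4.6,-23.4,2],[5.1,-26.5,3.5],[5.4,-27.9,3.5],[5.4,-27.9,3.5],[5.4,-27.9,3.5]],"claw":[0,0,0,0,0,0,0,0,0,0]}' 30; python3 - <<'E'
from h import *
camera("wrist");camera("wrist");camera("wrist")
p,d,W=cloud("wrist")
k=pts([W],(.442,-.292),.035,.049,.058);print(cv2.minEnclosingCircle(k[:,:2].astype(np.float32)*1000),np.median(k[:,2]))
k=pts([W],(.442,-.292),.06,.008,.018);print(cv2.minEnclosingCircle(k[:,:2].astype(np.float32)*1000),np.median(k[:,2]))
go(.442,-.292,.022)
E
```

```text
time_s: 16.8
eef_pos: [0.4427, -0.292, 0.175]
tool_rot: [-0.001, -0.014, 1.0, 0.001]
wrist_force: [-0.4, 0.8, 0.5]
width: 0.0943
grasp_force: 0.0
((442.1869201660156, -292.8948974609375), 17.6937255859375) 0.05322826419200977
((442.3030700683594, -292.9743957519531), 44.88750076293945) 0.013302841888387373
shift [ 0.18 -0.06 15.43]  yawnow 91.7 tilt 0.04
```

```bash
python3 -m crank '{"rot":[[0,0,0],[0,0,0],[0,0,0],[0,0,0],[0,0,0],[0,0,0],[0,0,0]],"xyz":[[0.15,-0.15,3],[0.15,-0.15,6.5],[0.15,-0.15,10],[0.15,-0.15,13],[0.15,-0.15,15],[0.15,-0.15,15.4],[0.15,-0.15,15.4]],"claw":[0,0,0,0,40,90,90]}' 40 && python3 -m crank '{"rot":[[0,0,0],[0,0,0],[0,0,0],[0,0,0],[0,0,0],[0,0,0],[0,0,-0],[0,0,0]],"xyz":[[0,0,0],[0,0,0],[0,0,0],[0,0,0],[0,0,0],[0,0,0],[0,0,-1],[0,0,-3]],"claw":[255,255,255,255,255,255,255,255]}' 40; python3 - <<'E'
from h import *
camera("side");camera("side");go(.4894,-.0118,.22,91.6)
E
```

```text
time_s: 17.58
eef_pos: [0.4413, -0.2927, 0.021]
tool_rot: [-0.001, -0.015, 1.0, 0.001]
wrist_force: [-1.0, -0.2, -0.3]
width: 0.0772
grasp_force: 0.0
time_s: 18.25
eef_pos: [0.4397, -0.2925, 0.05]
tool_rot: [-0.002, -0.014, 1.0, 0.002]
wrist_force: [0.2, 0.5, -1.9]
width: 0.0353
grasp_force: 40.0
shift [ -5.48  28.2  -16.62]  yawnow 91.6 tilt 0.34  rotz 0.0
```

```bash
python3 -m crank '{"rot":[[0,0,0],[0,0,0],[0,0,0],[0,0,0],[0,0,0],[0,0,0],[0,0,0],[0,0,0],[0,0,0],[0,0,0]],"xyz":[[0,0,-4],[0,0,-8],[0,0,-12],[-0.5,2.5,-15],[-1.2,6.2,-16.5],[-2,10,-16.5],[-2.7,14,-16.5],[-3.5,18,-16.5],[-4.3,22,-16.5],[-5.1,26,-16.5]],"claw":[255,255,255,255,255,255,255,255,255,255]}' 40; python3 - <<'E'
from h import *
for i in range(3): camera("wrist")
T=tool(); p,d,W=cloud("wrist"); save(p,"cap.png")
h=pts([W],T[:2,3],.06,T[2,3]-.015,T[2,3]-.004); q=(h-T[:3,3])@T[:3,:3]; print(T[:3,3],len(q),q.min(0),q.max(0),np.median(q[:,2]))
e=q[(q[:,0]>.0)]; r=np.array([e[np.abs(np.degrees(np.arctan2(e[:,1],e[:,0]))-a)<3][:,:2][np.argmax(np.hypot(*e[np.abs(np.degrees(np.arctan2(e[:,1],e[:,0]))-a)<3][:,:2].T))] for a in range(-60,61,10)])
s=np.linalg.lstsq(np.c_[2*r,np.ones(len(r))],(r**2).sum(1),rcond=None)[0]; print("disc centre in tool",s[:2],np.sqrt(s[2]+s[0]**2+s[1]**2))
go(.4894,-.0118,.21,91.6)
E
```

```text
time_s: 19.18
eef_pos: [0.4849, -0.031, 0.2163]
tool_rot: [-0.0, -0.014, 1.0, -0.0]
wrist_force: [1.0, 0.1, -2.0]
width: 0.0352
grasp_force: 40.0
[ 0.48504165 -0.03054575  0.21617641] 5333 [-0.03703153 -0.04460341  0.00400871] [0.04374184 0.0441502  0.01502014] 0.009535165451310525
disc centre in tool [-0.00092956 -0.00017698] 0.04447110304790713
shift [-0.5   2.02  0.62]  yawnow 91.8 tilt 0.05  rotz 0.2
```

View pics/cap.png

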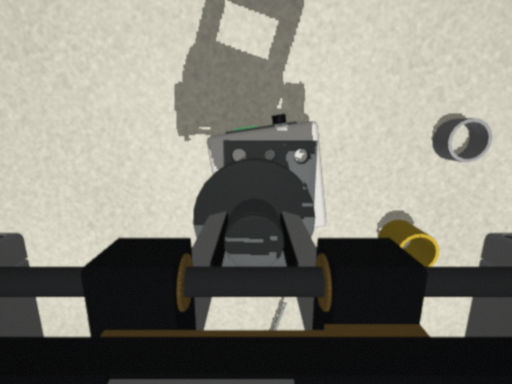

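The cap is held by the knob at (254,225), disc level, about 1 mm off along tool x. I correct for that, then lower it.

```bash
python3 -m crank '{"rot":[[0,0,-0],[0,0,0],[0,0,0],[0,0,0],[0,0,0],[0,0,0]],"xyz":[[-0.2,1,0],[-0.41,2.03,0.5],[-0.41,2.03,2],[-0.41,2.03,4],[-0.41,2.03,4],[-0.41,2.03,4]],"claw":[255,255,255,255,255,255]}' 40; python3 - <<'E'
from h import *
camera("side"); print(ctrl.observe()["wrist_force"])
go(.4885,-.0118,.15,91.6)
E
```

```text
time_s: 19.88
eef_pos: [0.4879, -0.0126, 0.1756]
tool_rot: [-0.001, -0.013, 1.0, 0.0]
wrist_force: [-0.3, -0.1, -2.0]
width: 0.035
grasp_force: 40.0
[-0.02149799  0.65812768 -1.37856835]
shift [0.03 0.1  2.69]  yawnow 91.5 tilt 0.03  rotz -0.1
```

```bash
python3 -m crank '{"rot":[[0,0,0],[0,0,0],[0,0,0],[0,0,0],[0,0,0],[0,0,0],[0,0,0],[0,0,0]],"xyz":[[-0.03,0.08,0.3],[-0.03,0.08,0.6],[-0.03,0.08,0.9],[-0.03,0.08,1.2],[-0.03,0.08,1.5],[-0.03,0.08,1.8],[-0.03,0.08,1.8],[-0.03,0.08,1.8]],"claw":[255,255,255,255,255,255,255,255]}' 40; python3 -c "
from h import *
print(ctrl.observe()['torque']);go(.4887,-.0118,.15)"
```

```text
time_s: 20.6
eef_pos: [0.4889, -0.0117, 0.1586]
tool_rot: [-0.0, -0.014, 1.0, 0.0]
wrist_force: [0.2, -0.3, -1.9]
width: 0.0352
grasp_force: 40.0
[ 0.04364478 -0.01370267 -0.00492168]
shift [ 0.02 -0.01  0.86]  yawnow 91.6 tilt 0.03
```

```bash
python3 -m crank '{"rot":[[0,0,0],[0,0,0],[0,0,0],[0,0,0],[0,0,0],[0,0,0]],"xyz":[[0,0,0.2],[0,0,0.4],[0,0,0.6],[0,0,0.75],[0,0,0.8],[0,0,0.8]],"claw":[255,255,255,255,255,255]}' 40; python3 -m crank '{"rot":[[0,0,0],[0,0,0],[0,0,0],[0,0,0]],"xyz":[[0,0,0],[0,0,0],[0,0,0],[0,0,0]],"claw":[180,100,0,0]}' 40;  python3 -m crank '{"rot":[[0,0,0],[0,0,0],[0,0,0],[0,0,0],[0,0,0],[0,0,0]],"xyz":[[0,0,-1],[0,0,-4],[0,0,-7],[0,0,-8],[0,0,-8],[0,0,-8]],"claw":[0,0,0,0,0,0]}' ; python3 - <<'E'
from h import *
camera("wrist"); camera("wrist")
p,d,W=cloud("wrist"); save(p,"final.png")
def fit(h): return np.linalg.lstsq(np.c_[h[:,:2]-h[:,:2].mean(0),np.ones(len(h))],h[:,2],rcond=None)[0]
h=pts([W],(.489,-.012),.05,.134,.148); h=h[np.hypot(*(h[:,:2]-[.489,-.012]).T)>.024]; print("disc",cv2.minEnclosingCircle(h[:,:2].astype(np.float32)*1000),fit(h))
h=pts([W],(.489,-.012),.025,.174,.19); print("knob",cv2.minEnclosingCircle(h[:,:2].astype(np.float32)*1000),np.median(h[:,2]))
s,_,_=cloud("scene"); save(np.ascontiguousarray(cv2.resize(s[110:240,170:390],None,fx=3,fy=3)),"finals.png")
print(ctrl.observe()["time_s"])
E
```

```text
time_s: 21.1
eef_pos: [0.4891, -0.0117, 0.1509]
tool_rot: [-0.0, -0.014, 1.0, 0.0]
wrist_force: [0.3, 1.9, -1.1]
width: 0.035
grasp_force: 40.0
time_s: 21.43
eef_pos: [0.4894, -0.0118, 0.1511]
tool_rot: [0.0, -0.014, 1.0, -0.0]
wrist_force: [0.3, 0.4, 0.4]
width: 0.0518
grasp_force: 0.0
time_s: 21.93
eef_pos: [0.4891, -0.0117, 0.2308]
tool_rot: [0.0, -0.014, 1.0, -0.0]
wrist_force: [-0.2, 0.2, -0.5]
width: 0.0916
grasp_force: 0.0
disc ((490.1414489746094, -11.995119094848633), 44.869110107421875) [ 0.00171393 -0.001089    0.14125474]
knob ((489.8788757324219, -12.024099349975586), 17.814912796020508) 0.18123419776526145
22.1333
```

View pics/finals.png

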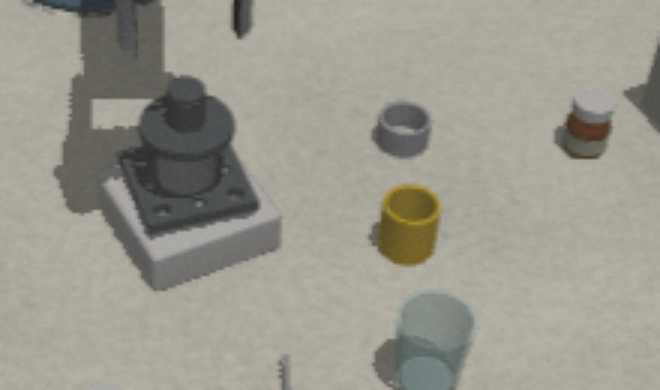

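The picture shows the assembled carousel at (185,150), with the plate flat, the sleeve on it and the cap level (disc top 0.141 m, slope about 0.1°). The short sleeve and the yellow tube are untouched, and the gripper is clear.

```bash
python3 -c "
from workcell import ctrl
print(ctrl.job_done())"
```

```text
the job is handed in; nothing more can be done
None
```

The carousel is back together and the job was handed in at about 22 s: plate home on its pins, tall sleeve over the hub, cap level with its knob up, and nothing else on the bench moved by the arm.

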